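Pop up the filter cassette and move it to the rinse tub

TASK

Press the plunger on the filter box all the way down to its stop and let it come back up, so that the filter cassette rises and stays caught, standing proud of its slot. Then pull the cassette straight up out of the slot by its raised edge, stand it down inside the empty rinse tub without dropping it, and let go. Leave the tub and everything else on the ledge where they are.

Things in the scene. Friction and masses are not known exactly. Their poses are not given: they have to be found in the camera images.
- filter_box: Grey plastic filter box fixed to the ledge, 80 mm (x) by 210 mm (y) by 140 mm high; origin at the centre of its underside, z up. In its flat top (140 mm up) are a narrow slot 12 mm (x) by 115 mm (y), centred at x = 0, y = +40 mm, which holds the cassette, and the plunger, on a vertical axis at x = 0, y = -62 mm. Two pipe stubs on its +x face reach 15 mm out, below 110 mm height.
- plunger (a joint): Travel of the spring plunger in m: 0 = up, 0.032 = down at its stop. It springs back up when let go (about 2 N at first, 10 to 13 N at the bottom). As it goes down the cassette rises by the same amount; only in the last few mm do spring catches in the box click under the cassette and keep it 28 mm up; otherwise it sinks back.
- plunger_top (a point): Centre of the top face of the plunger's black round head, 50 mm across and 15 mm thick, on an 18 mm steel stem; 50 mm above the box's top when up, 18 mm when pressed down. Moves with the plunger.
- cassette: Flat white-framed rigid filter cassette, 8 mm thick (x) by 110 mm wide (y) by 120 mm high (z), about 0.12 kg, upright in the box's slot; origin at the centre of its lower edge. At first its upper edge is flush with the box's top and cannot be gripped; when caught it stands 28 mm above it.
- cassette_top (a point): Middle of the cassette's upper edge (120 mm above its origin).
- tub: Loose white open-topped rinse tub, empty, 60 mm (x) by 160 mm (y) by 75 mm high, walls and floor 5 mm thick, inside 50 by 150 mm; origin at the centre of its underside, z up. Loose, about 0.8 kg. The cassette stands in it with its width along the tub's y and leans on the rim.
- tub_in (a point): Centre of the tub's inner floor, 5 mm above its underside.
- bowl: Bystander: glass bowl, 120 mm across, 55 mm high; origin at the centre of its underside.
- jar: Bystander: blue twist-cap jar, 72 mm across, 100 mm high; origin at the centre of its underside.
- cave: Bystander: upturned terracotta pot, 90 mm across at its foot, 70 mm high; origin at the centre of its underside.
- shrimp_log: Bystander: black ceramic shrimp log, a bundle of three tubes, 120 mm long (x), 72 mm wide, 67 mm high; origin at the centre of its underside.
- bottle: Bystander: amber bottle, 40 mm across, 100 mm high; origin at the centre of its underside.
- brush: Bystander: brush, 200 mm long, lying along its x; origin under its middle.
- magnet: Bystander: black glass-cleaning magnet, 90 by 55 by 35 mm high; origin at the centre of its underside.

How it is judged:
By the outcome, as a careful person would: the job done as asked, in the order asked, and still so for the second after the job is handed in, with the robot touching nothing.
It also fails if it takes over 53 s, if anything falls off the work surface, if the arm or the gripper's body presses on something with over 40 N, if the wrist force passes 120 N, or if a joint passes its speed limit or range.

ROBOT

A 6-joint arm with a two-finger parallel gripper is mounted at the origin on the work surface. World frame = base frame: x ahead of the robot, y to its left, z up, the work surface at z = 0. Lengths are in m, angles in rad, forces in N, time in s.
With the tool pointing down it reaches from about 0.35 to 0.975 m from the base axis. Payload 4.9 kg.
Tool frame: the origin (TCP) lies at the very end of the fingers, on their centre line; the grasp point (between the pads) lies 19 mm behind it; x points along the fingers, y is the direction in which the jaws open and shut, and the axes are right-handed (so a half turn about x gives the same grasp; the last joint's range is limited). The gripper opens to 85 mm and grips with 20 to 120 N. Pads are 22 mm wide; open, the fingers measure 114 mm over their backs; the gripper's body (76 mm by 85 mm) begins 54 mm behind the grasp point. The pads swing forward as they close: fully open they stand 13 mm farther back than shut.
Start: joints at [-1.343, 0.053, 1.613, -0, 1.476, -0.119], TCP at [0.212, -0.588, 0.231] pointing down, gripper open.
Joint ranges: [-3.01, 3.01], [-1.01, 2.22], [0.06, 2.58], [-1.02, 4.17], [0.09, 2.62], [-3.14, 3.14]. Speed limits (rad/s): [2.57, 2.57, 3.14, 3.14, 3.14, 3.14].

INTERFACE

Orientations are given as a rotation vector (axis times angle).
In Python, from station import ctrl, get_image, calibration, finish_job, search_frame, cut_out, mark_of gives the robot as it stands. The module is installed in compiled form; this text tells all that it offers.
- The arm moves only by the tool arm_command, never from a script. Its argument "plan" is a list that holds one entry, the list of rows, each a list of 7 numbers: the shift along the tool's x, y, z in m, then the turn, a rotation vector about the tool's x, y, z in degrees, then the finger opening in m, from 0 to 0.0854. A call has 1 to 20 rows; each row shifts and turns the pose as measured when the row begins, along the tool's axes as they then stand; what a row does not reach is not made up. A row lasts 1/12 s, in which the tool goes at most 41.7 mm and 7.16 degrees, less where a joint would pass 70% of its speed; a pose out of reach is approached as far as the arm can. A call with a gripper value outside its range is refused whole. The fingers move at their own pace and stop on an object; "squeeze" is the grip in N (left out, the last holds). Time passes only in rows, so rows that do not move let the fingers close. It gives the time, the measured TCP pose, the force and the opening at its end, in the units of the state.
- ctrl.get_obs(): the state, without advancing time (a new reading comes with each control period).
- get_image(name): name is "side" or "top"; returns the picture (480x640x3 uint8, red, green, blue); there is no depth.
- calibration(name): a dict with "fx", "fy", "cx", "cy" (pixels), "cam_to_world" (4x4, takes a point from camera to world coordinates). Camera axes: x right, y down, z forward; pixel columns grow to the right and rows downward; lengths in m; the calibration is good to about 2 mm. A picture is of the moment at which its call begins. calibration takes no time and is no camera call.
- finish_job(): hands the job in, once; it reports no verdict.
Trained networks look in the newest picture that a camera, given by its name, has taken for a name from the list of things; names that differ only in an ending like _2 or _b are one class to them, and where a whole thing is asked for, a point or a joint stands for the part that bears it (a point fixed in the world has none). Each returns a list of dicts, best first, with "conf" (0 to 1); they miss things now and then, are a little off and sometimes report something else, mostly with a low value. They report only what shows in the picture. A call takes as long as a camera call.
- search_frame(camera, thing): "at" ([x, y, z] in m, in the coordinates of the camera as it stood for that picture, good to about 4 mm: the middle of the surface that is visible of it).
- cut_out(camera, thing): "mask" (480x640 bool, what is visible of it).
- mark_of(camera, thing): "at" ([x, y, z] in m, in the coordinates of the camera as it stood for that picture, good to about 4 mm: a listed point, or the origin of a listed thing).
The state is a dict: "t": time; "q": joint angles; "dq": joint speeds; "effort": joint torques, N m; "tool_pos": TCP position; "tool_rot": TCP orientation; "contact_force": force on the tool from outside, world axes, zero at the start; "wrist_torque": the same for the moment, N m; "opening": finger opening in m.
Only numpy, scipy, OpenCV 4.12 (cv2) and the standard library are available. Lean on these libraries where they do the work, as an engineer would, in place of code of your own. Each camera call takes 0.05 s, during which the arm holds its last target. There are 200 camera calls.

## Working session

There is one attempt and no reset: what is moved stays moved. The work goes in short steps, Python scripts to look and compute and a tool call to move; the robot and the scene stay as the last step left them, time stands still between calls to the robot, and variables do not carry over. Pictures are saved under pics/ and viewed, about 8 in all and at most 12, crops included, and the job is handed in when it is done.

Besides the shell and the picture viewer there is one more tool, called after "Emit:" as name(argument=value, ...) on one line, values as JSON. arm_command: Moves the arm, as the interface text tells. Its arguments: {"type":"object","properties":{"plan":{"type":"array","items":{"type":"array","items":{"type":"array","items":{"type":"number"}}}},"squeeze":{"type":"number"}},"required":["plan"]}

```bash
mkdir -p pics
cat > h.py <<'E'
import numpy as np, cv2
from station import *
from scipy.spatial.transform import Rotation as R
def w(cam,p): 
    T=np.array(calibration(cam)["cam_to_world"]); return T[:3,:3]@np.array(p)+T[:3,3]
def proj(cam,P):
    c=calibration(cam);T=np.linalg.inv(np.array(c["cam_to_world"]));p=T[:3,:3]@np.array(P)+T[:3,3]
    return c["fx"]*p[0]/p[2]+c["cx"],c["fy"]*p[1]/p[2]+c["cy"]
def save(cam,n): cv2.imwrite(f"pics/{n}.png",get_image(cam)[:,:,::-1])
def obs():
    o=ctrl.get_obs(); print("t",o["t"],"tcp",np.round(o["tool_pos"],4),"rot\n",np.round(R.from_rotvec(o["tool_rot"]).as_matrix(),3),"q",np.round(o["q"],3),"F",np.round(o["contact_force"],1),"op",o["opening"])
    return o
E
python3 - <<'E'
from h import *
np.set_printoptions(suppress=True,precision=4)
obs()
for c in("side","top"):
    save(c,c+"0"); print(c,np.array(calibration(c)["cam_to_world"]),calibration(c)["fx"])
    for t in("filter_box","plunger_top","cassette_top","cassette","tub","tub_in"):
        r=mark_of(c,t); print(t,[(round(d["conf"],2),np.round(w(c,d["at"]),4)) for d in r[:2]])
E
```

```text
t 0.0 tcp [ 0.2123 -0.5872  0.2301] rot
 [[-0.     0.34  -0.94 ]
 [ 0.002 -0.94  -0.34 ]
 [-1.    -0.002 -0.   ]] q [-1.343  0.053  1.614 -0.     1.476 -0.119] F [ 0.2  0.2 -0.3] op 0.08522116764864744
side [[ 0.8673  0.2925 -0.4027  1.1677]
 [ 0.4972 -0.545   0.6751 -0.9569]
 [-0.0221 -0.7858 -0.6181  1.02  ]
 [ 0.      0.      0.      1.    ]] 528.006781591225
filter_box [(0.63, array([ 0.5056, -0.1741, -0.0029])), (0.3, array([ 0.5836,  0.2328, -0.0002]))]
plunger_top []
cassette_top [(0.49, array([ 0.5174, -0.1334,  0.1401]))]
cassette []
tub [(0.81, array([0.5824, 0.2376, 0.001 ])), (0.39, array([0.585 , 0.2358, 0.0047]))]
tub_in [(0.97, array([0.5825, 0.237 , 0.0071])), (0.71, array([ 0.5833,  0.2369, -0.0015]))]
top [[ 0.0231 -0.9802  0.1967  0.2833]
 [-0.9995 -0.0267 -0.0157  0.0094]
 [ 0.0206 -0.1963 -0.9803  1.547 ]
 [ 0.      0.      0.      1.    ]] 595.8689902845379
filter_box [(0.63, array([ 0.5112, -0.1778,  0.0029])), (0.51, array([0.5773, 0.2376, 0.0045]))]
plunger_top [(0.22, array([ 0.5107, -0.1328,  0.0192]))]
cassette_top [(0.78, array([ 0.5137, -0.1339,  0.143 ])), (0.65, array([0.5269, 0.4538, 0.0022]))]
cassette [(0.46, array([ 0.5145, -0.1354,  0.0193]))]
tub [(0.91, array([0.5797, 0.2361, 0.0026]))]
tub_in [(0.82, array([0.575 , 0.2357, 0.0045]))]
```

View pics/side0.png

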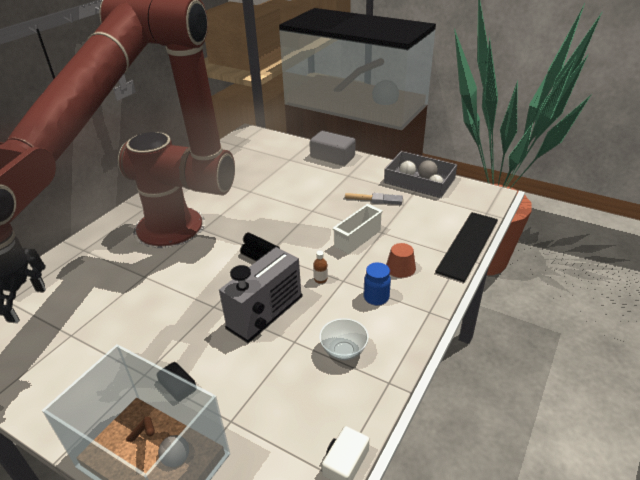

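View pics/top0.png

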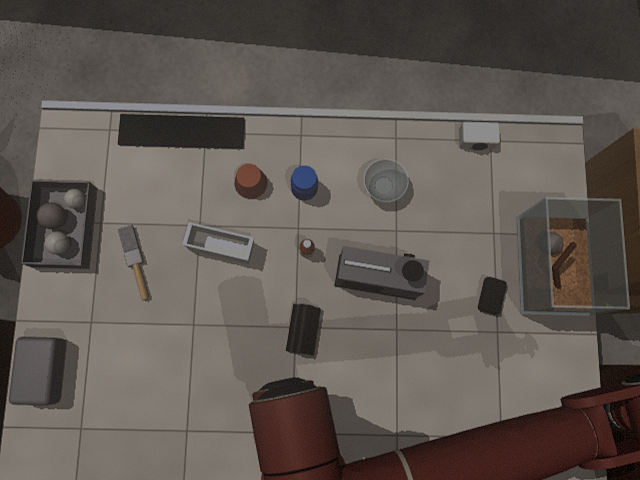

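The pictures show the filter box with its slot at top-view px (345,263)–(391,270) and plunger head at (413,270). The tub is at (218,243), slightly rotated, and the bottle stands between them at (307,246). Next I'll get the yaws from the masks.

```bash
cat >> h.py <<'E'
def bp(cam,uv,z):
    c=calibration(cam);T=np.array(c["cam_to_world"]);d=T[:3,:3]@np.array([(uv[0]-c["cx"])/c["fx"],(uv[1]-c["cy"])/c["fy"],1]);o=T[:3,3]
    return o+d*(z-o[2])/d[2]
def rect(cam,m,z):
    ys,xs=np.nonzero(m); P=np.array([bp(cam,(x,y),z)[:2] for x,y in zip(xs,ys)],np.float32)
    c,s,a=cv2.minAreaRect(P*1000); b=cv2.boxPoints((c,s,a)); e=max((b[1]-b[0],b[2]-b[1]),key=np.linalg.norm)
    return np.round(c,1),np.round(s,1),round(float(np.degrees(np.arctan2(e[1],e[0]))%180),1),P.mean(0)
E
python3 - <<'E'
from h import *
im=get_image("top")
for t,z in(("cassette",.14),("plunger_top",.19),("tub",.075),("bottle",.1)):
    for d in cut_out("top",t)[:2]: print(t,round(d["conf"],2),d["mask"].sum(),rect("top",d["mask"],z))
get_image("side")
for t,z in(("cassette",.14),("plunger_top",.19)):
    for d in cut_out("side",t)[:2]: print("s",t,round(d["conf"],2),d["mask"].sum(),rect("side",d["mask"],z))
c=im[255:305,330:440]; t=im[215:270,175:262]
cv2.imwrite("pics/crop.png",np.vstack([cv2.resize(c,(660,300),interpolation=2),cv2.resize(t,(660,300),interpolation=2)])[:,:,::-1])
# white slot strip by threshold
g=im.min(2).astype(int); m=np.zeros(g.shape,bool); m[258:276,338:398]=g[258:276,338:398]>130
print(m.sum(),rect("top",m,.14))
E
```

```text
cassette 0.7 195 (array([ 514. , -135.6]), array([107. ,  10.8]), 81.5, array([ 0.5141771 , -0.13420731], dtype=float32))
plunger_top 0.77 317 (array([ 498.2, -236. ]), array([42. , 48.7]), 91.5, array([ 0.49824616, -0.2363107 ], dtype=float32))
tub 0.61 816 (array([ 459.9, -454.6]), array([58. , 91.4]), 165.1, array([ 0.45947424, -0.45456713], dtype=float32))
tub 0.57 1921 (array([574.4, 232.5]), array([178.5,  71.8]), 77.6, array([0.5738683 , 0.23176591], dtype=float32))
bottle 0.51 218 (array([561.8,   8.9]), array([42.8, 34.7]), 1.6, array([0.56220293, 0.0091506 ], dtype=float32))
s plunger_top 0.77 315 (array([ 514.5, -245. ]), array([48.7, 79.3]), 155.9, array([ 0.5088695 , -0.24547315], dtype=float32))
96 (array([ 514.7, -135.7]), array([107.,   5.]), 81.6, array([ 0.5147875 , -0.13548964], dtype=float32))
```

View pics/crop.png

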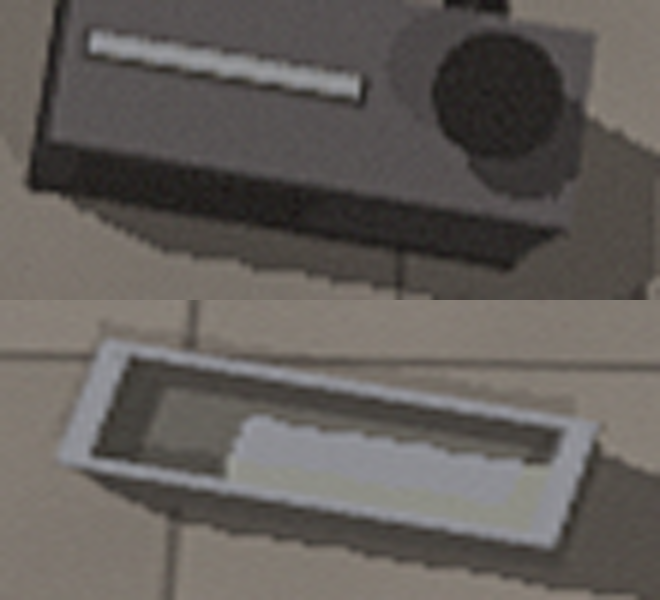

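The box yaw is about -8.5°, with the plunger near (0.499,-0.236) and the cassette near (0.515,-0.135), and the sources agree. I'll turn the tool and close the fingers first.

Emit:
arm_command(plan=[[[-0.01,0,0,-6.85,0,0,0],[-0.01,0,0,-6.85,0,0,0],[-0.01,0,0,-6.85,0,0,0],[-0.01,0,0,-6.85,0,0,0],[0,0,0,-6.85,0,0,0],[0,0,0,-6.85,0,0,0],[0,0,0,-6.85,0,0,0],[0,0,0,-6.85,0,0,0],[0,0,0,-6.85,0,0,0]]])

```text
t: 1.85
tool_pos: [0.2124, -0.5876, 0.2731]
tool_rot: [1.284, 1.16, -1.284]
contact_force: [-0.3, 0.4, 0.4]
opening: 0.0003
```

```bash
cat >> h.py <<'E'
def to(P,ang):
    "shift to world P in tool axes, and world-z turn of tool y to ang deg"
    o=obs();M=R.from_rotvec(o["tool_rot"]).as_matrix()
    print("tool shift mm",np.round(1000*M.T@(np.array(P)-o["tool_pos"]),1),"turn about tool x deg",round(float(np.degrees(np.arctan2(M[1,1],M[0,1]))-ang),2))
E
python3 - <<'E'
from h import *
to([.499,-.236,.24],-8.5)
P=[bp("top",p,.075)[:2]*1000 for p in((189.2,222),(254.1,237.9),(248.2,260.5),(182.9,245.3))]
print(np.round(P),np.mean(P,0))
for a,b in((0,1),(3,2)): e=P[a]-P[b]; print(np.degrees(np.arctan2(e[1],e[0])),np.linalg.norm(e))
E
```

```text
t 1.85 tcp [ 0.2124 -0.5876  0.2731] rot
 [[-0.     0.995 -0.102]
 [ 0.001 -0.102 -0.995]
 [-1.    -0.    -0.001]] q [-1.343  0.031  1.566  0.     1.545 -1.241] F [-0.3  0.4  0.4] op 0.00026215708943012233
tool shift mm [  33.2  249.4 -378.9] turn about tool x deg 2.66
[[624. 308.]
 [588. 143.]
 [529. 155.]
 [564. 320.]] [576.21768289 231.40432105]
77.54510453713931 169.35045578295376
78.27254907306377 168.5145577215511
```

Emit:
arm_command(plan=[[[0,0.0125,-0.019,0.3,0,0,0],[0,0.0125,-0.019,0.3,0,0,0],[0,0.0125,-0.019,0.3,0,0,0],[0,0.0125,-0.019,0.3,0,0,0],[0,0.0125,-0.019,0.3,0,0,0],[0,0.0125,-0.019,0.3,0,0,0],[0,0.0125,-0.019,0.3,0,0,0],[0,0.0125,-0.019,0.3,0,0,0],[0,0.0125,-0.019,0.3,0,0,0],[0,0.0125,-0.019,0,0,0,0],[0,0.0125,-0.019,0,0,0,0],[0,0.0125,-0.019,0,0,0,0],[0,0.0125,-0.019,0,0,0,0],[0,0.0125,-0.019,0,0,0,0],[0,0.0125,-0.019,0,0,0,0],[0,0.0125,-0.019,0,0,0,0],[0,0.0125,-0.019,0,0,0,0],[0,0.0125,-0.019,0,0,0,0],[0,0.0125,-0.019,0,0,0,0],[0,0.0125,-0.019,0,0,0,0]]])

```text
t: 3.52
tool_pos: [0.5221, -0.2323, 0.2741]
tool_rot: [1.321, 1.127, -1.322]
contact_force: [0.5, 0.1, 0.3]
opening: -0.0002
```

Run:
```python
from h import *
to([.499,-.236,.21],-8.5)
```

```text
t 3.5167 tcp [ 0.5221 -0.2323  0.2741] rot
 [[ 0.002  0.988 -0.155]
 [-0.004 -0.155 -0.988]
 [-1.     0.003  0.004]] q [-0.548 -0.099  1.691 -0.002  1.545 -0.393] F [0.5 0.1 0.3] op -0.00017438550266541474
tool shift mm [ 64.1 -22.4   7. ] turn about tool x deg -0.39
```

Emit:
arm_command(plan=[[[0.018,-0.011,0.0035,0,0,0,0],[0.018,-0.011,0.0035,0,0,0,0],[0.015,0,0,0,0,0,0],[0,0,0,0,0,0,0],[0,0,0,0,0,0,0]]])

```text
t: 3.93
tool_pos: [0.503, -0.2317, 0.2234]
tool_rot: [1.317, 1.128, -1.313]
contact_force: [-0.4, 0.5, 1.0]
opening: 0.0001
```

Run:
```python
from h import *
to([.499,-.236,.158],-8.5)
a=get_image("side");
for n in("plunger_top",):
    for c in ("side","top"):
        if c=="top": b=get_image("top")
        print(c,[(round(d["conf"],2),np.round(w(c,d["at"]),4)) for d in mark_of(c,n)[:2]])
x,y=map(int,proj("side",(.505,-.2,.19)));u,v=map(int,proj("top",(.505,-.2,.19)))
cv2.imwrite("pics/c2.png",np.hstack([cv2.resize(i[q-60:q+60,p-60:p+60],(400,400),interpolation=2) for i,p,q in((a,x,y),(b,u,v))])[:,:,::-1])
```

```text
t 3.9333 tcp [ 0.503  -0.2317  0.2234] rot
 [[ 0.007  0.989 -0.146]
 [-0.005 -0.146 -0.989]
 [-1.     0.007  0.003]] q [-0.566 -0.118  1.793 -0.     1.459 -0.419] F [-0.4  0.5  1. ] op 5.9785386949051906e-05
tool shift mm [65.4 -3.8  4.7] turn about tool x deg 0.11
side [(0.58, array([ 0.4976, -0.2367,  0.1869]))]
top [(0.72, array([ 0.5782,  0.2365, -0.0006])), (0.65, array([ 0.5008, -0.2375,  0.1885]))]
```

View pics/c2.png

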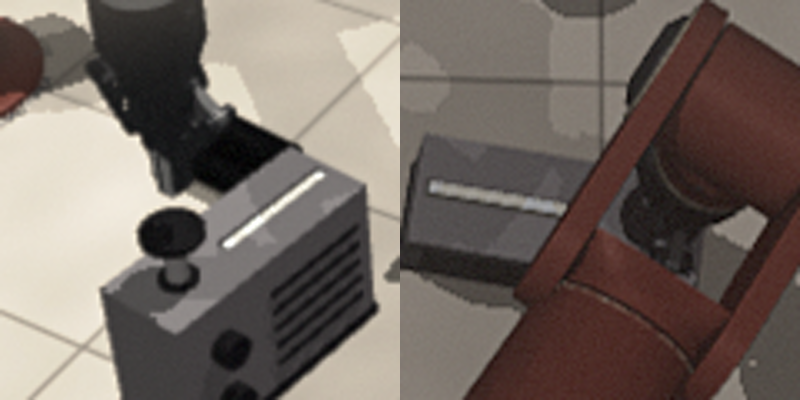

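Left half: the closed fingertips (170,190) sit just above the plunger head (172,232). Pressing down now.

Emit:
arm_command(plan=[[[0.012,-0.002,0.002,0,0,0,0],[0.012,-0.001,0.002,0,0,0,0],[0.008,0,0,0,0,0,0],[0.008,0,0,0,0,0,0],[0.006,0,0,0,0,0,0],[0.006,0,0,0,0,0,0],[0.004,0,0,0,0,0,0]]])

```text
t: 4.72
tool_pos: [0.5028, -0.2382, 0.1716]
tool_rot: [1.318, 1.118, -1.309]
contact_force: [-3.7, 2.6, 9.5]
opening: 0.0
```

Run:
```python
from h import *
to([.499,-.236,.158],-8.5)
```

```text
t 4.7167 tcp [ 0.5028 -0.2382  0.1716] rot
 [[ 0.015  0.989 -0.147]
 [-0.009 -0.147 -0.989]
 [-1.     0.016  0.007]] q [-5.770e-01 -7.800e-02  1.844e+00  1.000e-03  1.358e+00 -4.290e-01] F [-3.7  2.6  9.5] op 2.653080855375078e-05
tool shift mm [13.5 -4.3 -1.7] turn about tool x deg 0.05
```

Emit:
arm_command(plan=[[[0.005,-0.001,0,0,0,-0.5,0],[0.005,-0.001,0,0,0,-0.5,0],[0.005,0,0,0,0,0,0],[0.004,0,0,0,0,0,0],[0.004,0,0,0,0,0,0]]])

```text
t: 5.13
tool_pos: [0.5032, -0.2384, 0.1577]
tool_rot: [1.313, 1.13, -1.319]
contact_force: [-11.3, 6.6, 30.9]
opening: 0.0002
```

Emit:
arm_command(plan=[[[0.004,0,0,0,0,0,0],[0.004,0,0,0,0,0,0]]])

```text
t: 5.3
tool_pos: [0.5031, -0.2384, 0.1578]
tool_rot: [1.312, 1.133, -1.32]
contact_force: [-9.3, 5.5, 21.3]
opening: -0.0002
```

Emit:
arm_command(plan=[[[0.005,0,0,0,0,0,0],[0.005,0,0,0,0,0,0]]])

```text
t: 5.47
tool_pos: [0.5032, -0.2384, 0.1577]
tool_rot: [1.311, 1.135, -1.321]
contact_force: [-12.4, 7.3, 25.4]
opening: 0.0
```

The plunger is at its stop: z = 0.158, force well above the spring's. I'll back off vertically, open the fingers and look.

Emit:
arm_command(plan=[[[-0.01,0,0,0,0,0,0],[-0.01,0,0,0,0,0,0],[-0.01,0,0,0,0,0,0],[-0.015,0,0,0,0,0,0],[-0.015,0,0,0,0,0,0],[-0.015,0,0,0,0,0,0.04],[-0.01,0,0,0,0,0,0.04],[0,0,0,0,0,0,0.04]]])

```text
t: 6.13
tool_pos: [0.503, -0.2379, 0.245]
tool_rot: [1.311, 1.137, -1.322]
contact_force: [0.2, -0.3, -0.0]
opening: 0.0358
```

Run:
```python
from h import *
a=get_image("side")
for t in("cassette_top","plunger_top"): print(t,[(round(d["conf"],2),np.round(w("side",d["at"]),4)) for d in mark_of("side",t)[:2]])
b=get_image("top")
print([(round(d["conf"],2),np.round(w("top",d["at"]),4)) for d in mark_of("top","cassette_top")[:2]])
to([.5145,-.135,.20],-8.5)
x,y=map(int,proj("side",(.505,-.17,.17)));u,v=map(int,proj("top",(.505,-.17,.17)))
cv2.imwrite("pics/c3.png",np.hstack([cv2.resize(i[q-60:q+60,p-60:p+60],(400,400),interpolation=2) for i,p,q in((a,x,y),(b,u,v))])[:,:,::-1])
```

```text
cassette_top [(0.82, array([ 0.5207, -0.1349,  0.1691]))]
plunger_top [(0.6, array([ 0.4995, -0.2357,  0.1827]))]
[(0.73, array([ 0.5122, -0.1314,  0.1716])), (0.17, array([ 0.5684,  0.0134, -0.0024]))]
t 6.3833 tcp [ 0.5016 -0.2371  0.2415] rot
 [[-0.01   0.989 -0.146]
 [-0.    -0.146 -0.989]
 [-1.    -0.01   0.002]] q [-0.573 -0.114  1.759 -0.006  1.505 -0.425] F [-0.2 -0.2  0.6] op 0.03959034293542833
tool shift mm [  41.3   -1.8 -102.9] turn about tool x deg 0.08
```

View pics/c3.png

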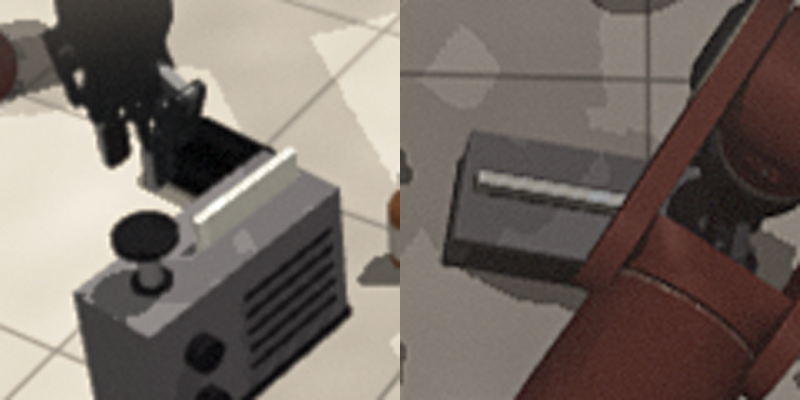

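The cassette is caught and stands proud (upper edge at crop px (195,220)–(295,155)); the plunger is back up. Moving above it.

Emit:
arm_command(plan=[[[0,0,-0.017,0,0,0.3,0.04],[0,0,-0.017,0,0,0.3,0.04],[0,0,-0.017,0,0,0,0.04],[0,0,-0.017,0,0,0,0.04],[0,0,-0.017,0,0,0,0.04],[0.01,0,-0.014,0,0,0,0.04],[0.01,0,0,0,0,0,0.04],[0,0,0,0,0,0,0.04]]])

```text
t: 7.05
tool_pos: [0.5132, -0.1346, 0.2115]
tool_rot: [1.315, 1.145, -1.326]
contact_force: [-0.2, -0.3, -1.3]
opening: 0.0399
```

Run:
```python
from h import *
a=get_image("side")
to([.5145,-.135,.145],-8.5)
print([(round(d["conf"],2),np.round(w("side",d["at"]),4)) for d in mark_of("side","cassette_top")[:2]])
x,y=map(int,proj("side",(.515,-.135,.19)))
cv2.imwrite("pics/c4.png",cv2.resize(a[y-50:y+50,x-50:x+50],(500,500),interpolation=2)[:,:,::-1])
print(proj("side",(.5145,-.135,.168)),(x-50,y-50))
```

```text
t 7.1 tcp [ 0.5133 -0.1348  0.2122] rot
 [[-0.011  0.989 -0.149]
 [ 0.003 -0.149 -0.989]
 [-1.    -0.011 -0.002]] q [-3.970e-01 -1.540e-01  1.844e+00 -1.000e-03  1.463e+00 -2.470e-01] F [-1.1  0.   0.8] op 0.03998824104205494
tool shift mm [67.1  1.9  0.2] turn about tool x deg -0.08
[(0.53, array([ 0.5156, -0.1347,  0.1707]))]
(np.float64(268.97501876174977), np.float64(256.31044907222)) (218, 199)
```

View pics/c4.png

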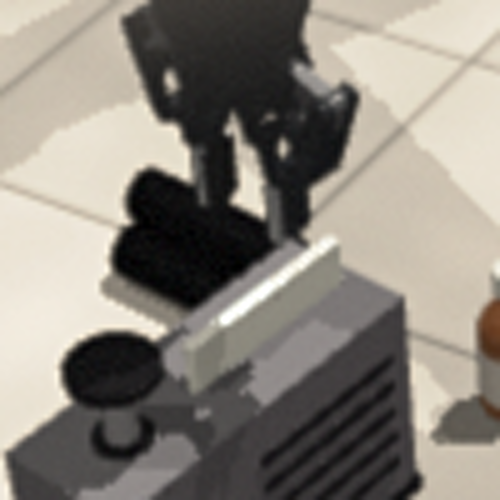

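The fingers straddle the cassette plane (tips at crop (205,205) and (275,238), cassette middle at (265,300)). Descending to grip.

Emit:
arm_command(plan=[[[0.014,0,0,0,0,0.6,0.04],[0.014,0,0,0,0,0,0.04],[0.012,0,0,0,0,0,0.04],[0.01,0,0,0,0,0,0.04],[0.008,0,0,0,0,0,0.04],[0,0,0,0,0,0,0.04]]])

```text
t: 7.65
tool_pos: [0.5151, -0.1404, 0.155]
tool_rot: [1.324, 1.126, -1.319]
contact_force: [0.9, -0.5, -0.3]
opening: 0.0401
```

Run:
```python
from h import *
to([.5148,-.135,.145],-8.5)
```

```text
t 7.65 tcp [ 0.5151 -0.1404  0.155 ] rot
 [[ 0.006  0.988 -0.155]
 [-0.002 -0.155 -0.988]
 [-1.     0.006  0.001]] q [-0.406 -0.111  1.903  0.     1.343 -0.25 ] F [ 0.9 -0.5 -0.3] op 0.04013086613445115
tool shift mm [10.  -1.2 -5.3] turn about tool x deg -0.42
```

Emit:
arm_command(plan=[[[0.005,0,-0.003,-0.2,0,0,0.04],[0.004,0,-0.002,0,0,-0.3,0.03],[0,0,0,0,0,0,0.02]]])

```text
t: 7.9
tool_pos: [0.5163, -0.1358, 0.1457]
tool_rot: [1.32, 1.131, -1.321]
contact_force: [-0.1, 0.7, 0.1]
opening: 0.0205
```

Emit:
arm_command(plan=[[[0,0,0,0,0,0,0.012],[0,0,0,0,0,0,0.005],[0,0,0,0,0,0,0],[0,0,0,0,0,0,0],[0,0,0,0,0,0,0],[0,0,0,0,0,0,0]]], squeeze=40)

```text
t: 8.4
tool_pos: [0.5151, -0.1352, 0.1463]
tool_rot: [1.316, 1.135, -1.323]
contact_force: [-0.4, -0.7, -1.0]
opening: 0.0074
```

Run:
```python
from h import *
to([.5148,-.135,.29],-8.5)
```

```text
t 8.4 tcp [ 0.5151 -0.1352  0.1463] rot
 [[-0.004  0.989 -0.15 ]
 [-0.002 -0.15  -0.989]
 [-1.    -0.004  0.002]] q [-0.395 -0.099  1.907 -0.003  1.336 -0.243] F [-0.4 -0.7 -1. ] op 0.0073715859827889274
tool shift mm [-143.7   -0.8    0.2] turn about tool x deg -0.15
```

The fingers stopped at 7.4 mm, so the cassette is gripped. Pulling straight up in two steps.

Emit:
arm_command(plan=[[[-0.008,0,0,0,0,0,0],[-0.01,0,0,0,0,0,0],[-0.01,0,0,0,0,0,0],[-0.01,0,0,0,0,0,0],[-0.01,0,0,0,0,0,0],[0,0,0,0,0,0,0]]])

```text
t: 8.9
tool_pos: [0.5158, -0.1352, 0.2006]
tool_rot: [1.317, 1.134, -1.322]
contact_force: [-1.6, -0.0, 0.0]
opening: 0.0074
```

Emit:
arm_command(plan=[[[-0.012,0,0,0,0,0,0],[-0.012,0,0,0,0,0,0],[-0.012,0,0,0,0,0,0],[-0.012,0,0,0,0,0,0],[-0.012,0,0,0,0,0,0],[-0.012,0,0,0,0,0,0],[-0.012,0,0,0,0,0,0],[-0.012,0,0,0,0,0,0],[-0.012,0,0,0,0,0,0],[0,0,0,0,0,0,0]]])

```text
t: 9.73
tool_pos: [0.5168, -0.1352, 0.3235]
tool_rot: [1.319, 1.128, -1.318]
contact_force: [0.7, 0.8, -0.4]
opening: 0.0071
```

Run:
```python
from h import *
save("side","s5")
to([.578,.235,.29],-12)
print([(round(d["conf"],2),np.round(w("side",d["at"]),4)) for d in mark_of("side","tub_in")[:2]])
print([(round(d["conf"],2),np.round(w("side",d["at"]),4)) for d in mark_of("side","cassette")[:2]])
print([(round(d["conf"],2),np.round(w("side",d["at"]),4)) for d in mark_of("side","cassette_top")[:2]])
```

```text
t 9.7833 tcp [ 0.5165 -0.1351  0.3222] rot
 [[ 0.003  0.989 -0.151]
 [-0.004 -0.151 -0.989]
 [-1.     0.003  0.003]] q [-0.394 -0.206  1.708 -0.002  1.636 -0.243] F [ 0.3  0.5 -1. ] op 0.006991922050657777
tool shift mm [  31.     4.9 -375.2] turn about tool x deg 3.34
[(0.72, array([0.586 , 0.2387, 0.0053]))]
[(0.71, array([ 0.5198, -0.133 ,  0.2256])), (0.42, array([ 0.5752,  0.0121, -0.0006]))]
[(0.62, array([ 0.5186, -0.1321,  0.3439]))]
```

View pics/s5.png

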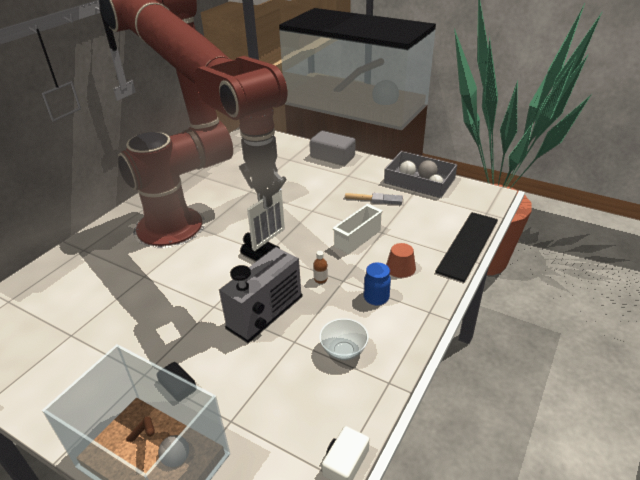

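The cassette is clear of the box and hangs straight in the jaws (side px ~(266,222)); the tub is at (357,228). Carrying it over.

Emit:
arm_command(plan=[[[0,0,-0.01,0.2,0,0,0],[0,0,-0.017,0.2,0,0,0],[0,0,-0.018,0.2,0,0,0],[0,0,-0.018,0.2,0,0,0],[0,0,-0.018,0.2,0,0,0],[0,0,-0.018,0.2,0,0,0],[0,0,-0.018,0.2,0,0,0],[0,0,-0.018,0.2,0,0,0],[0,0,-0.018,0.2,0,0,0],[0,0,-0.018,0.2,0,0,0],[0,0,-0.018,0.2,0,0,0],[0,0,-0.018,0.2,0,0,0],[0,0,-0.018,0.2,0,0,0],[0,0,-0.018,0.2,0,0,0],[0,0,-0.018,0.2,0,0,0],[0,0,-0.018,0.2,0,0,0],[0,0,-0.018,0,0,0,0],[0,0,-0.018,0,0,0,0],[0,0,-0.01,0,0,0,0],[0,0,0,0,0,0,0]]])

```text
t: 11.6
tool_pos: [0.5651, 0.2136, 0.2906]
tool_rot: [1.341, 1.138, -1.399]
contact_force: [0.0, -0.6, -2.0]
opening: 0.0071
```

Run:
```python
from h import *
to([.580,.236,.22],-12)
```

```text
t 11.6 tcp [0.5651 0.2136 0.2906] rot
 [[-0.047  0.977 -0.209]
 [ 0.006 -0.209 -0.978]
 [-0.999 -0.048  0.004]] q [0.231 0.003 1.566 0.017 1.617 0.442] F [ 0.  -0.6 -2. ] op 0.007121971164817904
tool shift mm [ 70.   13.3 -25.3] turn about tool x deg -0.08
```

The tool has picked up a 2.7° tilt, in the direction I want the cassette to lean anyway. I'll increase it to about 12° so the cassette is released already leaning toward the rim.

Emit:
arm_command(plan=[[[0,0.01,-0.01,0,0,-3,0],[0,0.01,-0.01,0,0,-3,0],[0,0.01,-0.005,0,0,-3,0],[0,0,0,0,0,0,0],[0,0,0,0,0,0,0]]])

```text
t: 12.02
tool_pos: [0.5969, 0.2317, 0.2828]
tool_rot: [1.262, 1.274, -1.523]
contact_force: [-0.6, 0.2, -1.5]
opening: 0.0066
```

```bash
cat >> h.py <<'E'
def tobot(B,ang=-12):
    o=obs();M=R.from_rotvec(o["tool_rot"]).as_matrix();b=o["tool_pos"]+.098*M[:,0]
    print("bottom",np.round(b,4),"tilt",np.degrees(np.arcsin(-M[2,1])),"shift mm",np.round(1000*M.T@(np.array(B)-b),1),"level-y/z-only",np.round(1000*M.T@(np.array([B[0],B[1],b[2]])-b),1),"down10",np.round(M.T@[0,0,-10],2),"turn",np.degrees(np.arctan2(M[1,1],M[0,1]))-ang)
E
python3 - <<'E'
from h import *
tobot([.580,.236,.006])
get_image("top")
for t in("tub_in","tub","cassette"): print(t,[(round(d["conf"],2),np.round(w("top",d["at"]),4)) for d in mark_of("top",t)[:2]])
E
```

```text
t 12.0167 tcp [0.5969 0.2317 0.2828] rot
 [[-0.214  0.955 -0.208]
 [ 0.036 -0.205 -0.978]
 [-0.976 -0.217  0.01 ]] q [0.218 0.189 1.391 0.083 1.764 0.436] F [-0.6  0.2 -1.5] op 0.0065833499880899055
bottom [0.5759 0.2352 0.1871] tilt 12.50682066459922 shift mm [176.   42.9  -3.4] level-y/z-only [-0.8  3.7 -1.7] down10 [ 9.76  2.17 -0.1 ] turn -0.10888278494442538
tub_in [(0.82, array([0.5766, 0.2369, 0.004 ]))]
tub [(0.87, array([0.5817, 0.238 , 0.0006]))]
cassette []
```

Emit:
arm_command(plan=[[[0.0117,0.0036,-0.001,0,0,0,0],[0.0117,0.0036,-0.001,0,0,0,0],[0.0117,0.0036,0,0,0,0,0],[0.0117,0.0026,0,0,0,0,0],[0.0117,0.0026,0,0,0,0,0],[0.0117,0.0026,0,0,0,0,0],[0,0,0,0,0,0,0],[0,0,0,0,0,0,0]]])

```text
t: 12.88
tool_pos: [0.5968, 0.2323, 0.2035]
tool_rot: [1.262, 1.273, -1.52]
contact_force: [-0.0, -0.8, -0.7]
opening: 0.0068
```

Run:
```python
from h import *
a=get_image("side")
tobot([.580,.236,.006])
for t in("cassette","tub_in","tub"): print(t,[(round(d["conf"],2),np.round(w("side",d["at"]),4)) for d in mark_of("side",t)[:2]])
b=get_image("top")
x,y=map(int,proj("side",(.58,.236,.1)));u,v=map(int,proj("top",(.58,.236,.1)))
cv2.imwrite("pics/c6.png",np.hstack([cv2.resize(i[q-50:q+50,p-50:p+50],(400,400),interpolation=2) for i,p,q in((a,x,y),(b,u,v))])[:,:,::-1])
```

```text
t 12.9333 tcp [0.5966 0.2322 0.2031] rot
 [[-0.213  0.955 -0.206]
 [ 0.035 -0.204 -0.978]
 [-0.976 -0.215  0.01 ]] q [0.22  0.23  1.476 0.081 1.637 0.426] F [-0.2 -0.7 -1.5] op 0.006679789089016793
bottom [0.5757 0.2357 0.1074] tilt 12.441975107692384 shift mm [98.1 25.9 -2.2] level-y/z-only [-0.9  4.  -1.2] down10 [ 9.76  2.15 -0.1 ] turn -0.04147501939366194
cassette [(0.58, array([0.5794, 0.2404, 0.1073]))]
tub_in [(0.61, array([0.5852, 0.2397, 0.0077])), (0.55, array([ 7.458e-01,  2.140e-02, -1.000e-04]))]
tub [(0.64, array([ 0.5848,  0.2354, -0.0031]))]
```

View pics/c6.png

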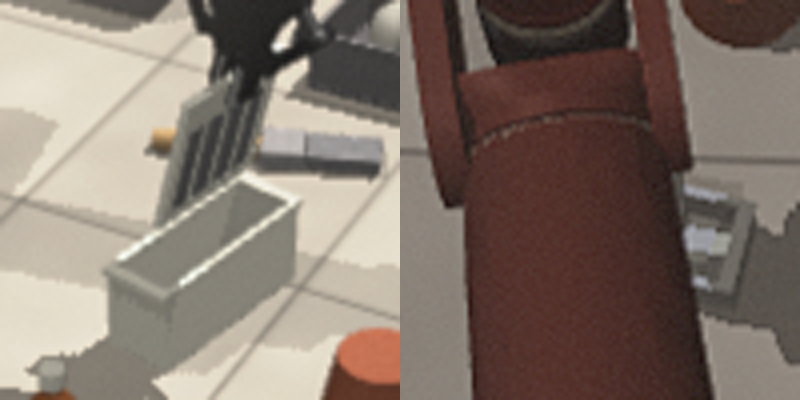

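The cassette hangs just above the tub (left half: lower edge near (160,220), far rim (110,265)–(245,175)). It's about 5 mm toward the robot side, so I'll correct that while lowering.

Emit:
arm_command(plan=[[[0.0068,0.004,-0.001,0,0,0,0],[0.0098,0.0035,-0.001,0,0,0,0],[0.0098,0.0022,0,0,0,0,0],[0.0098,0.0022,0,0,0,0,0],[0,0,0,0,0,0,0]]])

```text
t: 13.55
tool_pos: [0.6043, 0.2339, 0.1671]
tool_rot: [1.269, 1.269, -1.512]
contact_force: [-1.2, 0.5, -1.8]
opening: 0.0076
```

Run:
```python
from h import *
tobot([.581,.236,.006])
```

```text
t 13.55 tcp [0.6043 0.2339 0.1671] rot
 [[-0.203  0.957 -0.207]
 [ 0.037 -0.203 -0.978]
 [-0.978 -0.206  0.006]] q [0.219 0.268 1.492 0.081 1.574 0.42 ] F [-1.2  0.5 -1.8] op 0.007613120756918257
bottom [0.5844 0.2375 0.0713] tilt 11.905038570279263 shift mm [64.5 10.5  1.8] level-y/z-only [ 0.6 -3.   2.2] down10 [ 9.78  2.06 -0.06] turn 0.0143738230420567
```

Emit:
arm_command(plan=[[[0.0098,0.0005,0.001,0,0,0,0],[0.0098,0.001,0,0,0,0,0],[0.0098,0.0021,0,0,0,0,0],[0.0098,0.0021,0,0,0,0,0],[0.0,0,0,0,0,0,0]]])

```text
t: 13.97
tool_pos: [0.6001, 0.2328, 0.1215]
tool_rot: [1.267, 1.27, -1.515]
contact_force: [-0.3, 0.9, -1.1]
opening: 0.0074
```

Run:
```python
from h import *
tobot([.581,.236,.006])
```

```text
t 13.9667 tcp [0.6001 0.2328 0.1215] rot
 [[-0.206  0.956 -0.207]
 [ 0.037 -0.203 -0.978]
 [-0.978 -0.209  0.007]] q [0.219 0.3   1.533 0.081 1.504 0.415] F [-0.3  0.9 -1.1] op 0.00737657821769175
bottom [0.5799 0.2364 0.0256] tilt 12.075611366790822 shift mm [18.9  5.3  0. ] level-y/z-only [-0.2  1.1  0.2] down10 [ 9.78  2.09 -0.07] turn -0.004735891294567196
```

No contact so far; going down the last stretch in small steps.

Emit:
arm_command(plan=[[[0.0049,0.001,0,0,0,0,0],[0.0049,0.001,0,0,0,0,0],[0.0039,0.0008,0,0,0,0,0],[0,0,0,0,0,0,0]]])

```text
t: 14.3
tool_pos: [0.5997, 0.2327, 0.1053]
tool_rot: [1.266, 1.271, -1.516]
contact_force: [-0.6, 0.4, -1.0]
opening: 0.0071
```

Emit:
arm_command(plan=[[[0.002,0.0004,0,0,0,0,0],[0.001,0.0002,0,0,0,0,0]]])

```text
t: 14.47
tool_pos: [0.6001, 0.2328, 0.1027]
tool_rot: [1.267, 1.27, -1.515]
contact_force: [-0.0, -0.2, -0.9]
opening: 0.0068
```

Run:
```python
from h import *
tobot([.581,.236,.006])
```

```text
t 14.4667 tcp [0.6001 0.2328 0.1027] rot
 [[-0.206  0.957 -0.207]
 [ 0.037 -0.203 -0.978]
 [-0.978 -0.209  0.007]] q [0.219 0.319 1.543 0.081 1.474 0.412] F [-0.  -0.2 -0.9] op 0.006798246142165479
bottom [0.58   0.2364 0.0068] tilt 12.061220329170036 shift mm [0.6 1.2 0.2] level-y/z-only [-0.2  1.1  0.2] down10 [ 9.78  2.09 -0.07] turn -0.004175419321750695
```

Emit:
arm_command(plan=[[[0.001,0.0002,0,0,0,0,0],[0.001,0.0002,0,0,0,0,0]]])

```text
t: 14.63
tool_pos: [0.6007, 0.2329, 0.1016]
tool_rot: [1.268, 1.269, -1.513]
contact_force: [-0.5, -0.3, 3.0]
opening: 0.0068
```

Emit:
arm_command(plan=[[[0.001,0.0002,0,0,0,0,0],[0.0005,0.0001,0,0,0,0,0]]])

```text
t: 14.8
tool_pos: [0.6011, 0.2329, 0.1017]
tool_rot: [1.268, 1.269, -1.513]
contact_force: [-0.7, 0.2, 0.4]
opening: 0.0069
```

The floor contact shows (+4 N change). I'll tip it a little further toward the rim so that release lets it fall almost nothing.

Emit:
arm_command(plan=[[[0,0.0025,0,0,0,-1.5,0],[0,0.0025,0,0,0,-1.5,0],[0,0,0,0,0,0,0]]])

```text
t: 15.05
tool_pos: [0.6062, 0.2323, 0.1008]
tool_rot: [1.245, 1.313, -1.548]
contact_force: [0.2, 0.1, -1.4]
opening: 0.0071
```

Run:
```python
from h import *
tobot([.581,.236,.006])
```

```text
t 15.05 tcp [0.6062 0.2323 0.1008] rot
 [[-0.253  0.945 -0.206]
 [ 0.049 -0.2   -0.979]
 [-0.966 -0.258  0.005]] q [0.208 0.361 1.5   0.1   1.522 0.399] F [ 0.2  0.1 -1.4] op 0.007110408539435027
bottom [0.5814 0.2371 0.0062] tilt 14.937404569977053 shift mm [ 0.2 -0.1  1.2] level-y/z-only [ 0.  -0.1  1.2] down10 [ 9.66  2.58 -0.05] turn 0.041432178073703696
```

Emit:
arm_command(plan=[[[0,0,0,0,0,0,0.01],[0,0,0,0,0,0,0.014],[0,0,0,0,0,0,0.018],[0,0,0,0,0,0,0.022],[0,0,0,0,0,0,0.027],[0,0,0,0,0,0,0.032],[0,0,0,0,0,0,0.032]]])

```text
t: 15.63
tool_pos: [0.6063, 0.2331, 0.1019]
tool_rot: [1.247, 1.311, -1.545]
contact_force: [-0.2, -0.1, -0.3]
opening: 0.0318
```

Run:
```python
from h import *
a=get_image("side")
tobot([.581,.236,.006])
x,y=map(int,proj("side",(.58,.236,.1)))
cv2.imwrite("pics/c7.png",cv2.resize(a[y-50:y+50,x-50:x+50],(500,500),interpolation=2)[:,:,::-1])
```

```text
t 15.6833 tcp [0.6063 0.2331 0.1019] rot
 [[-0.249  0.946 -0.206]
 [ 0.049 -0.2   -0.979]
 [-0.967 -0.254  0.003]] q [0.209 0.358 1.501 0.1   1.52  0.4  ] F [-0.5 -0.1 -0.2] op 0.0316673106488589
bottom [0.5819 0.2379 0.0071] tilt 14.726099381694059 shift mm [ 1.2 -0.2  2. ] level-y/z-only [ 0.1 -0.5  2. ] down10 [ 9.67  2.54 -0.03] turn 0.08051741127336598
```

View pics/c7.png

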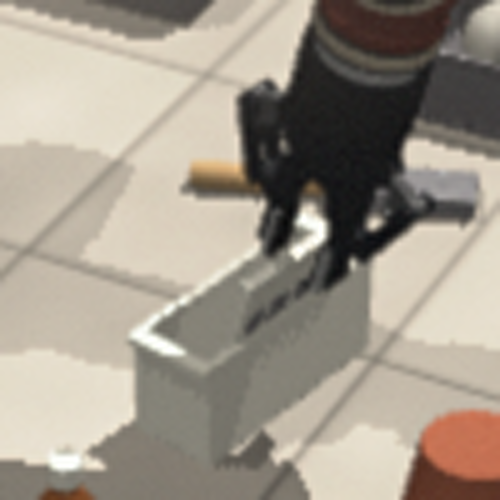

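The cassette stands in the tub, leaning on the near (+x) rim between the open fingers (crop (245,285)–(345,270)). Retreating along the tool axis.

Emit:
arm_command(plan=[[[-0.008,0,0,0,0,0,0.032],[-0.01,0,0,0,0,0,0.032],[-0.01,0,0,0,0,0,0.032],[-0.012,0,0,0,0,0,0.032],[-0.015,0,0,0,0,0,0.032],[-0.02,0,0,0,0,0,0.032],[-0.02,0,0,0,0,0,0.032],[-0.02,0,0,0,0,0,0.032],[-0.02,0,0,0,0,0,0.032],[0,0,0,0,0,0,0.032],[0,0,0,0,0,0,0.032]]])

```text
t: 16.6
tool_pos: [0.6447, 0.2256, 0.2499]
tool_rot: [1.254, 1.306, -1.537]
contact_force: [0.7, -0.7, -0.7]
opening: 0.0319
```

Run:
```python
from h import *
a=get_image("side"); obs()
for t in("cassette","cassette_top","tub","tub_in","plunger_top"): print(t,[(round(d["conf"],2),np.round(w("side",d["at"]),4)) for d in mark_of("side",t)[:2]])
x,y=map(int,proj("side",(.58,.236,.1)))
b=a[140:360,200:480]
cv2.imwrite("pics/c8.png",np.hstack([cv2.resize(a[y-40:y+60,x-50:x+50],(400,400),interpolation=2),cv2.resize(b,(400,400),interpolation=2)])[:,:,::-1])
```

```text
t 16.65 tcp [0.6449 0.2257 0.2505] rot
 [[-0.24   0.949 -0.206]
 [ 0.051 -0.2   -0.978]
 [-0.969 -0.245 -0.   ]] q [0.189 0.319 1.294 0.097 1.757 0.403] F [-0.3 -0.2  0.7] op 0.0317026435529641
cassette [(0.84, array([0.5851, 0.2385, 0.0062]))]
cassette_top [(0.73, array([0.6136, 0.2323, 0.1224])), (0.22, array([ 0.5844,  0.2349, -0.0032]))]
tub [(0.72, array([ 0.5811,  0.2355, -0.0006]))]
tub_in [(0.56, array([0.5818, 0.2377, 0.0056]))]
plunger_top [(0.87, array([ 0.4994, -0.2332,  0.1849]))]
```

View pics/c8.png

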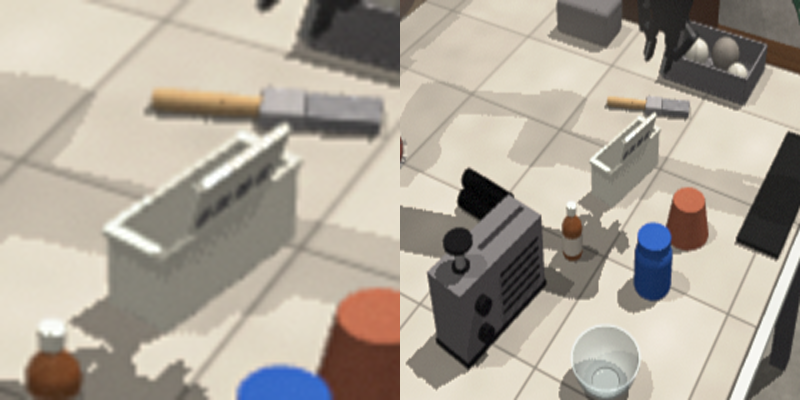

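The cassette stands in the tub leaning on the rim (left half: (195,190)–(290,130)), everything else is in place, and the gripper is clear.

```bash
python3 -c "
from station import finish_job; print(finish_job())"
```

```text
the job is handed in; nothing more can be done
None
```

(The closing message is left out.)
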